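# Re-divide a goldsmith's stock tray and lock it with the cam knob

### The arm

A 7-joint arm with a two-finger parallel gripper is mounted at the origin on the work surface. World frame = base frame: x ahead of the robot, y to its left, z up, the work surface at z = 0. Lengths are in mm, angles in rad, forces in N, time in s.
With the tool pointing down it reaches from about 400 to 875 mm from the base axis. Payload 6.5 kg.
Tool frame: the origin (TCP) lies at the very end of the fingers, on their centre line; the grasp point (between the pads) lies 19 mm behind it; x points along the fingers, y is the direction in which the jaws open and shut, and the axes are right-handed (so a half turn about x gives the same grasp; the last joint's range is limited). The gripper opens to 85 mm and grips with 20 to 120 N. Pads are 22 mm wide; open, the fingers measure 114 mm over their backs; the gripper's body (76 mm by 85 mm) begins 54 mm behind the grasp point. The pads swing forward as they close: fully open they stand 13 mm farther back than shut.
Start: joints at [-1.254, 0.536, -0.004, 1.538, 0.003, 1.067, -0.071], TCP at [242.782, 602.949, 231.29] pointing down, gripper open.
Joint ranges: [-2.7, 2.7], [-0.37, 2.16], [-1.27, 1.26], [0.24, 2.4], [-1.31, 4.45], [0.19, 1.91], [-2.76, 2.76]. Speed limits (rad/s): [2.39, 2.39, 3.14, 3.14, 3.14, 3.14, 3.14].

### API

Orientations are given as a rotation vector (axis times angle).
In Python, from plant import bot gives the robot as it stands. The module is installed in compiled form; this text tells all that it offers.
- The arm moves only by the shell command python3 -m jog 'ROWS' [OPENING] [FORCE]. ROWS is JSON, a list of rows, each a list of 2 entries, a list of its own where there are three numbers: the shift along the tool's x, y, z each as a share of 0.5 m, from -1 to 1, then the turn about the tool's x as a share of pi/2 rad, from -1 to 1. A call has 1 to 10 rows; each row is the pose to reach, as a shift and turn from the pose commanded when the call began, along the tool's axes at that moment; what a row does not reach only later rows make up. A row lasts 1/8 s, in which the tool goes at most 62.5 mm and 10.7 degrees, less where a joint would pass 70% of its speed; a pose out of reach is approached as far as the arm can. A call with a number of a shift or a turn outside -1 to 1 is refused whole. A call with a gripper value outside its range is refused whole. OPENING is the gripper command: -1 is fully open, 1 is shut, values between are in proportion, set as the call begins (- or left out, the last holds). The fingers move at their own pace and stop on an object; FORCE is the grip in N (left out, the last holds). Time passes only in rows, so rows that repeat a pose let the fingers close. It gives the time, the measured TCP pose, the force and the opening at its end, in the units of the state.
- bot.observe(): the state, without advancing time (a new reading comes with each control period).
- bot.capture(name): name is "scene" or "top"; returns the picture (480x640x3 uint8, red, green, blue); there is no depth.
- bot.camera_model(name): a dict with "fx", "fy", "cx", "cy" (pixels), "cam_to_world" (4x4, takes a point from camera to world coordinates). Camera axes: x right, y down, z forward; pixel columns grow to the right and rows downward; lengths in mm; the calibration is good to about 2 mm. A picture is of the moment at which its call begins. camera_model takes no time and is no camera call.
- bot.sign_off(): hands the job in, once; it reports no verdict.
Trained networks look in the newest picture that a camera, given by its name, has taken for a name from the list of things; names that differ only in an ending like _2 or _b are one class to them, and where a whole thing is asked for, a point or a joint stands for the part that bears it (a point fixed in the world has none). Each returns a list of dicts, best first, with "confidence" (0 to 1); they miss things now and then, are a little off and sometimes report something else, mostly with a low value. They report only what shows in the picture. A call takes as long as a camera call. They do not tell look-alikes from the thing itself.
- bot.search_frame(camera, name): "pixel" ([column, row] in pixels, amid what is visible of it).
The state is a dict: "clock": time; "joints": joint angles; "qvel": joint speeds; "joint_torque": joint torques, N m; "position": TCP position; "eef_rot": TCP orientation; "wrist_force": force on the tool from outside, world axes, zero at the start; "ft_torque": the same for the moment, N m; "grip_width": finger opening in mm.
Only numpy, scipy, OpenCV 4.12 (cv2) and the standard library are available. Lean on these libraries where they do the work, as an engineer would, in place of code of your own. Each camera call takes 0.05 s, during which the arm holds its last target.

### The job

Set up the small wooden stock tray on the goldsmith's bench: slide its divider away from the cam knob until it stops, so that the bay behind the knob becomes the long one, and turn the cam knob counter-clockwise until the sprung follower drops into the notch of the cam and locks the divider. Stow the long ring-gauge stick lying flat in the long bay and the short bezel block lying flat in the short bay. Let go of everything and leave the other loose things on the bench where they are.

Things in the scene. Friction and masses are not known exactly. Their poses are not given: they have to be found in the camera images.
- tray: Fixed wooden tray, a cam lock on its -x side. Origin: middle of its underside on the bench; x across the tray away from the lock, y along it, z up. Outside 100 (x) by 270 (y) by 34 mm high, walls 5, inner floor at z 8 mm; inside x -45..45, y -130..130. The divider stands across it; once home its middle is at y +50: long bay y -130..47, short bay y 53..130.
- long_bay (a point): Middle of the floor of the long bay as it is with the divider home (tray x 0, y -41, z 8 mm). Axes as tray. Bay 90 (x) by 177 (y) mm.
- short_bay (a point): Middle of the floor of the short bay as it is with the divider home (tray x 0, y +91, z 8 mm). Axes as tray. Bay 90 (x) by 77 (y) mm.
- divider (a joint): Slide of the divider along tray +y, m: 0 = its middle at tray y -30 mm, 0.080 = home against the end stop, middle at tray y +50 mm. Stays where it is put, 1 to 2 N to move (but held once the follower has dropped).
- divider_tab (a point): Middle of the dark wooden grip tab on top of the divider, over its middle. Axes as tray. Tab 30 (x) by 12 (y) by 40 mm high, top 85 mm, this point 66 mm above the bench. Below it (under 46 mm) the 6 mm divider plate right across the tray. An arm, 64 to 72 mm above the bench, runs from x -34 to -86 mm from here to a lock rail that reaches 85 mm to -y, past the follower.
- camknob (a joint): Angle of the cam knob, rad; grows counter-clockwise as seen facing the knob (positive about knob_grip's z). At 1.30 the cam's notch meets the follower and the bar points straight up the slope at it; within about 0.15 of that the spring pulls the cam in by itself. Stops at 0 and 1.9; starts 0.5 to 1.1 before the notch. Turns with 0.03 to 0.15 N m, stays where left.
- knob_grip (a point): On the cam knob's axis, 36 mm out from the lock's sloped face (cam axis meets the face at tray x -115, y -45, z 35 mm). z: outward along the axis, 35 degrees from vertical, leaning to tray -x; x: along the bar, turns with it. Black bar 44 (x) by 14 (y) mm, from 20 mm below this point to 14 above. Under it, 24 mm below this point, the top of the steel cam, 22 mm radius.
- follower (a joint): Travel of the sprung brass follower down the slope to the cam axis, m: 0 = on the cam's rim, 0.005 = dropped in the notch, about 0.002 = stopped by the lock rail (divider over 5 mm from home). Only its spring, about 5 N, moves it.
- follower_tooth (a point): Top of the follower's tail, up the slope from the knob, at tray y -45; highest piece of the lock, about 90 mm above the bench; 10 by 9 mm. The lock is a grey wedge on a 4 mm plate, tray x -142..-84, y -77..-13 mm, up to 57 mm high; the tail does not reach over the tray.
- stick_mid (a point): Centre of the loose ring-gauge stick: straight aluminium bar 150 (x) by 18 (y) by 16 (z) mm with thin dark rings, about 110 g, lying flat on the bench at the left or right of the tray. x axis along its length.
- block_mid (a point): Centre of the loose bezel block: short steel block 52 (x) by 24 (y) by 18 (z) mm with a row of round pits on top, about 160 g, lying flat on the bench at the other side of the tray. x axis along its length.
- ring_clamp: Bystander: loose wooden ring clamp 115 by 26 by 20 mm with a steel band, long axis x. Origin on its underside.
- graver: Bystander: loose graver, wooden mushroom handle at -x, thin steel blade to +x, 120 mm long, up to 24 mm wide and 22 mm high. Origin on its underside.
- doming_block: Bystander: loose 50 mm steel cube with round hollows. Origin on its underside.
- jar: Bystander: loose small jar, 44 mm diameter, 55 mm high. Origin on its underside.
- ring_blank: Bystander: loose plain steel ring, 28 mm outside diameter, 8 mm high, lying flat. Origin on its underside.
Mind the look-alikes: they are no part of the job. There is more than one size of the part that bears block_mid; the job needs the smallest.

How it is judged (in metres and radians):
At the end, for the whole second after the job is handed in: The divider is home (within 6 mm of its stop), the follower has dropped at least 4 mm, the stick lies on the floor of the long bay and the block on the floor of the short bay, each with its long axis level within 0.1 rad, at rest (value of joint divider above 0.074 m and value of joint follower above 0.004 m and x of stick_mid in the frame of tray between -0.045 and 0.045 m and y of stick_mid in the frame of tray between -0.13 and 0.047 m and z of stick_mid in the frame of tray below 0.021 m and angle between stick_mid's own x axis and vertical between 1.47 and 1.67 rad and linear speed of each of stick, block below 0.02 m/s and x of block_mid in the frame of tray between -0.045 and 0.045 m and y of block_mid in the frame of tray between 0.053 and 0.13 m and z of block_mid in the frame of tray below 0.023 m and angle between block_mid's own x axis and vertical between 1.47 and 1.67 rad); the robot touches nothing.
It fails at once if a bystander (ring clamp) is pushed more than 30 mm (distance of ring_clamp from where it was at the start of the episode above 0.03 m).
It fails at once if a bystander (graver) is pushed more than 30 mm (distance of graver from where it was at the start of the episode above 0.03 m).
It fails at once if a bystander (doming block) is pushed more than 30 mm (distance of doming_block from where it was at the start of the episode above 0.03 m).
It fails at once if a bystander (jar) is pushed more than 30 mm (distance of jar from where it was at the start of the episode above 0.03 m).
It fails at once if a bystander (ring blank) is pushed more than 30 mm (distance of ring_blank from where it was at the start of the episode above 0.03 m).
It also fails if it takes over 72 s, if anything falls off the work surface, if the arm or the gripper's body presses on something with over 40 N, if the wrist force passes 120 N, or if a joint passes its speed limit or range.

## Working session

There is one attempt and no reset: what is moved stays moved. The work goes in short steps, Python scripts to look and compute and a shell command to move; the robot and the scene stay as the last step left them, time stands still between calls to the robot, and variables do not carry over. Pictures are saved under pics/ and viewed, and the job is handed in when it is done.

```bash
mkdir -p pics; ls; python3 - <<'E'
from plant import bot
import cv2,numpy as np
s=bot.observe();print(s)
for n in("scene","top"):
    im=bot.capture(n);cv2.imwrite(f"pics/{n}0.png",im[:,:,::-1]);m=bot.camera_model(n);print(n,m)
for n in("scene","top"):
    for t in["tray","divider_tab","knob_grip","follower_tooth","stick_mid","block_mid","ring_clamp","graver","doming_block","jar","ring_blank"]:
        print(n,t,[(np.round(d["pixel"]).tolist(),round(d["confidence"],2)) for d in bot.search_frame(n,t)])
print(bot.observe()["clock"])
E
```

```text
pics
{'clock': 0.0, 'joints': array([-1.25420907,  0.53719328, -0.00444905,  1.53889521,  0.00261675,
        1.06730667, -0.07118364]), 'qvel': array([-0.00115985, -0.00088073, -0.00093284, -0.0001875 ,  0.00041792,
       -0.0009814 , -0.00049927]), 'joint_torque': array([-4.28396588e-04, -5.83419013e+01,  1.04829323e+00, -2.59111583e+01,
        1.22243474e-02,  9.51809721e-03,  1.18388819e-06]), 'position': array([242.55361946, 602.34701007, 230.38682529]), 'eef_rot': array([ 0.29882466,  1.55006851, -0.3016432 ]), 'wrist_force': array([ 0.04881531,  0.08235934, -0.24008403]), 'ft_torque': array([0.04651946, 0.04565237, 0.02346606]), 'grip_width': 85.53667970110128}
scene {'fx': 503.5660556486634, 'fy': 503.5660556486634, 'cx': 322.29884355623864, 'cy': 243.07016999000172, 'cam_to_world': array([[-4.08403435e-01,  5.69121987e-01, -7.13657340e-01,
         1.24779109e+03],
       [ 9.12761760e-01,  2.47325896e-01, -3.25109012e-01,
         3.53166988e+02],
       [-8.52074550e-03, -7.84174767e-01, -6.20481532e-01,
         7.38297957e+02],
       [ 0.00000000e+00,  0.00000000e+00,
[... 929 characters left out ...]
51)]
scene doming_block [([465.0, 377.0], 0.64), ([290.0, 234.0], 0.5)]
scene jar [([146.0, 274.0], 0.94), ([416.0, 248.0], 0.53), ([285.0, 287.0], 0.44)]
scene ring_blank [([363.0, 248.0], 0.65)]
top tray [([351.0, 204.0], 0.84)]
top divider_tab [([346.0, 219.0], 0.8)]
top knob_grip [([365.0, 255.0], 0.71), ([349.0, 204.0], 0.42)]
top follower_tooth [([367.0, 228.0], 0.38)]
top stick_mid [([473.0, 268.0], 0.64), ([235.0, 313.0], 0.33)]
top block_mid [([176.0, 311.0], 0.86), ([163.0, 216.0], 0.69), ([180.0, 260.0], 0.66)]
top ring_clamp [([416.0, 305.0], 0.93)]
top graver [([235.0, 314.0], 0.54)]
top doming_block [([161.0, 160.0], 0.56)]
top jar [([478.0, 162.0], 0.89)]
top ring_blank []
1.2
```

View pics/scene0.png

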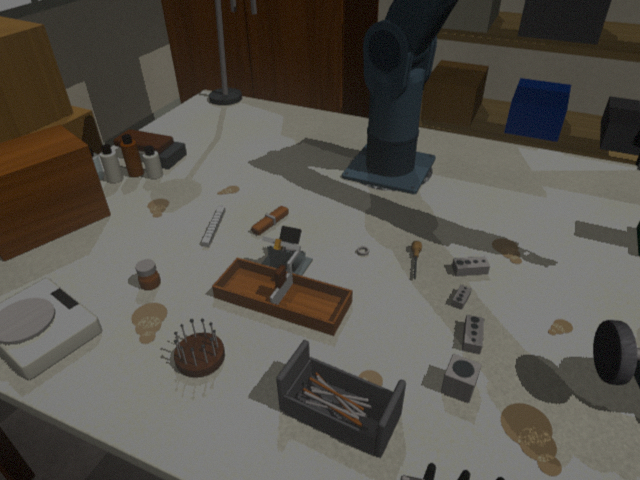

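View pics/top0.png

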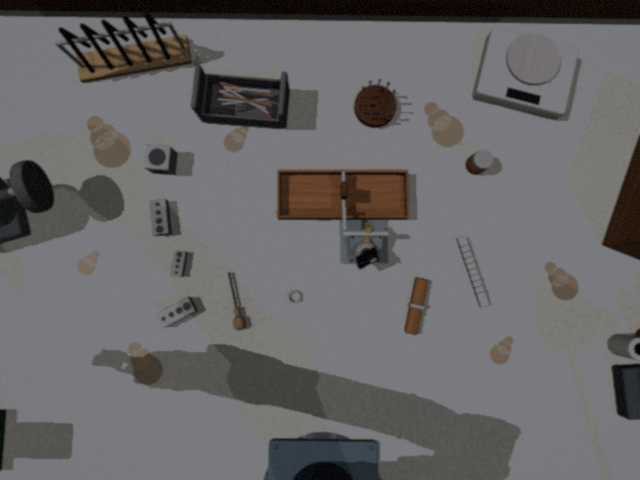

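Top view: the tray is at about (343,195), with the knob on its robot side at (366,256). The stick is at (473,271) on the right. Three blocks lie on the left, the smallest at (180,263). Next I'll enlarge these areas.

```bash
python3 - <<'E'
import cv2,numpy as np
def crop(src,out,x0,y0,x1,y1,k):
    im=cv2.imread(src)[y0:y1,x0:x1]
    im=np.clip((im/255.)**0.6*255*1.15,0,255).astype('uint8')
    cv2.imwrite(out,cv2.resize(im,None,fx=k,fy=k,interpolation=cv2.INTER_CUBIC))
crop('pics/top0.png','pics/c1.png',265,155,425,275,5)
crop('pics/scene0.png','pics/c2.png',200,215,360,335,5)
crop('pics/top0.png','pics/c3.png',140,180,300,300,5)
crop('pics/top0.png','pics/c4.png',380,220,540,340,5)
crop('pics/scene0.png','pics/c5.png',400,235,500,310,8)
crop('pics/scene0.png','pics/c6.png',180,190,280,265,8)
E
```

```text
(no output)
```

View pics/c1.png

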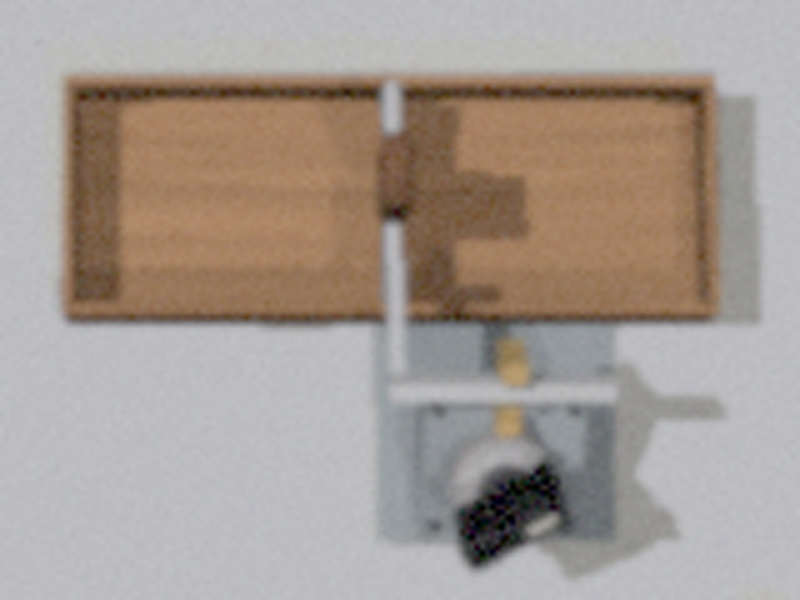

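View pics/c2.png

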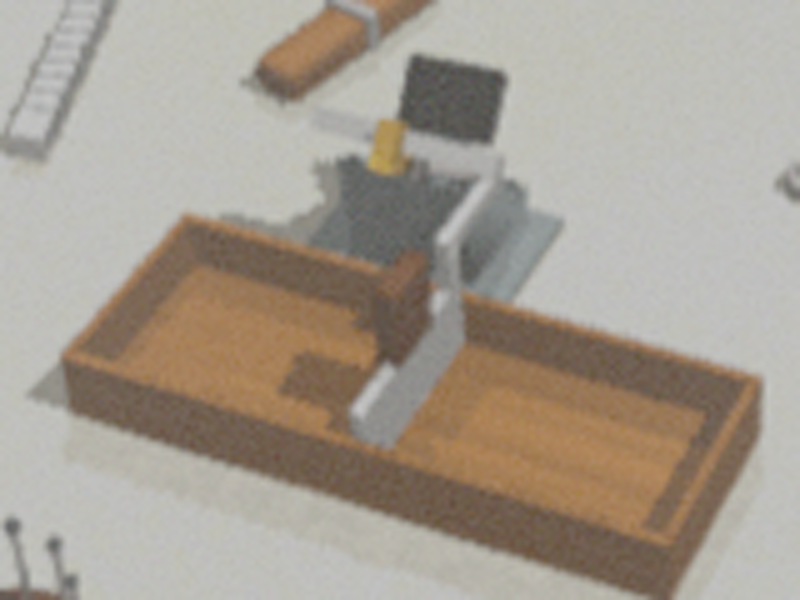

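View pics/c3.png

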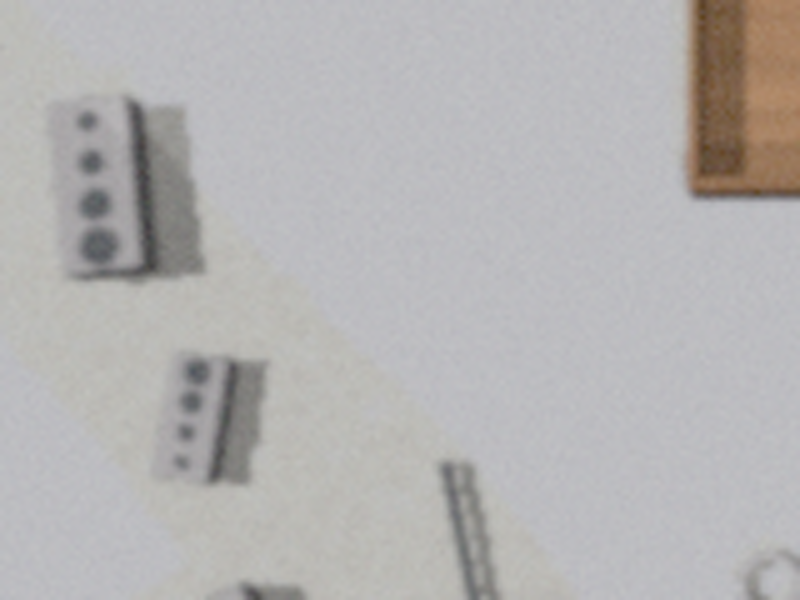

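View pics/c4.png

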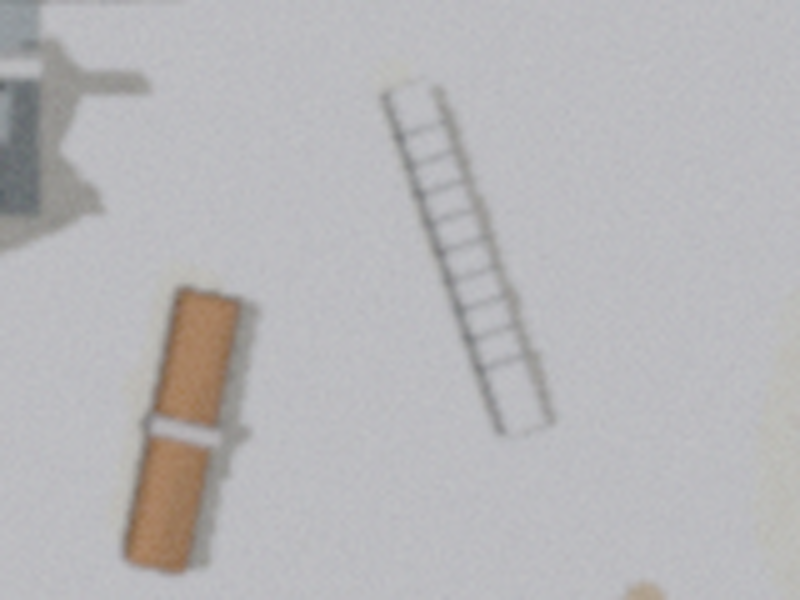

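View pics/c5.png

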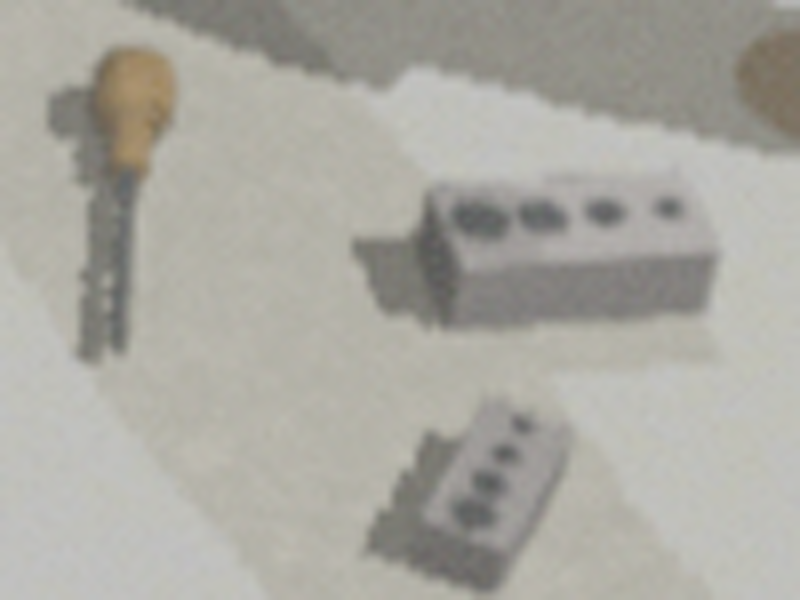

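View pics/c6.png

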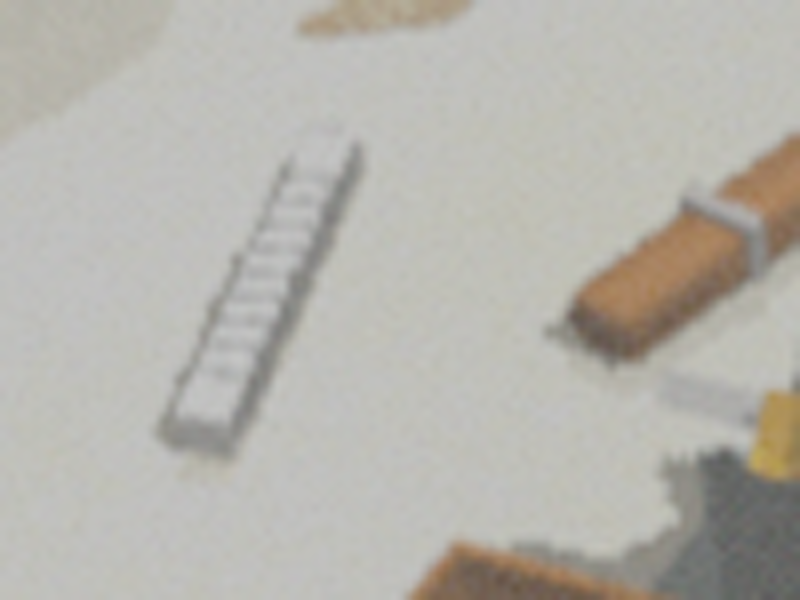

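```bash
cat > h.py <<'E'
import numpy as np,cv2
from plant import bot
CM={n:bot.camera_model(n) for n in("scene","top")}
def ray(n,p):
    m=CM[n];T=m["cam_to_world"];d=np.array([(p[0]-m["cx"])/m["fx"],(p[1]-m["cy"])/m["fy"],1]);return T[:3,3],T[:3,:3]@d
def atz(n,p,z):
    o,d=ray(n,p);return o+d*(z-o[2])/d[2]
def tri(a,b):
    o1,d1=ray("top",a);o2,d2=ray("scene",b)
    s=np.linalg.lstsq(np.c_[d1,-d2],o2-o1,rcond=None)[0]
    p,q=o1+s[0]*d1,o2+s[1]*d2
    return (p+q)/2,np.linalg.norm(p-q)
def crop(n,out,x0,y0,x1,y1,k):
    im=bot.capture(n)[y0:y1,x0:x1,::-1]
    im=np.clip((im/255.)**0.6*255*1.15,0,255).astype('uint8')
    cv2.imwrite(out,cv2.resize(im,None,fx=k,fy=k,interpolation=cv2.INTER_CUBIC))
def proj(n,P):
    m=CM[n];T=m["cam_to_world"];c=T[:3,:3].T@(np.array(P)-T[:3,3]);return [m["fx"]*c[0]/c[2]+m["cx"],m["fy"]*c[1]/c[2]+m["cy"]]
E
python3 - <<'E'
from h import *
from scipy.spatial.transform import Rotation as R
np.set_printoptions(precision=1,suppress=True)
A=lambda l,k,o:[(x/k+o[0],y/k+o[1]) for x,y in l]
def go(nm,t,s,z):
    P=[]
    for a,b in zip(t,s):
        p,e=tri(a,b);P.append(atz("top",a,z));print(nm,p,round(e,1),'top@z',P[-1],'scene@z',atz("scene",b,z))
    P=np.array(P);print(' mean',P.mean(0));return P
go("tray",A([(66,75),(716,77),(716,318),(66,318)],5,(265,155)),A([(675,545),(68,355),(190,218),(760,378)],5,(200,215)),34)
go("stick",A([(388,93),(435,85),(552,420),(503,433)],5,(380,220)),A([(168,428),(235,432),(358,148),(292,152)],8,(180,190))[::1],16)
go("block",A([(180,355),(230,360),(213,482),(155,478)],5,(140,180)),A([(497,550),(430,517),(490,400),(568,430)],8,(400,235)),18)
go("tab",A([(395,172)],5,(265,155)),A([(403,270)],5,(200,215)),85)
go("tooth",A([(512,350)],5,(265,155)),A([(392,125)],5,(200,215)),90)
r=R.from_rotvec(bot.observe()["eef_rot"]).as_matrix();print(r*1.0)
E
```

```text
tray [650.6 101.3  31.6] 7.8 top@z [651.5  97.4  34. ] scene@z [651.2 105.7  34. ]
tray [ 653.1 -168.1   30.8] 7.7 top@z [ 654.2 -171.    34. ] scene@z [ 655.  -161.6   34. ]
tray [ 553.7 -169.6   26.6] 4.6 top@z [ 553.8 -170.3   34. ] scene@z [ 560.5 -161.8   34. ]
tray [550.3  97.9  28.6] 4.6 top@z [550.4  95.2  34. ] scene@z [554.6 101.9  34. ]
 mean [602.5 -37.1  34. ]
stick [ 519.6 -284.6    6. ] 12.1 top@z [ 515.7 -276.    16. ] scene@z [ 530.5 -282.4   16. ]
stick [ 514.7 -287.     5.1] 25.3 top@z [ 519.3 -295.6   16. ] scene@z [ 524.3 -263.5   16. ]
stick [ 376.8 -332.2    7.1] 24.5 top@z [ 382.1 -340.8   16. ] scene@z [ 386.6 -310.2   16. ]
stick [ 379.4 -332.7    2.1] 15.6 top@z [ 376.6 -320.6   16. ] scene@z [ 396.9 -328.2   16. ]
 mean [ 448.4 -308.2   16. ]
block [482.3 309.1  13.3] 3.9 top@z [482.6 305.7  18. ] scene@z [486.2 311.1  18. ]
block [479.9 289.7  14.7] 7.5 top@z [480.8 285.   18. ] scene@z [481.3 293.3  18. ]
block [429.7 294.6  13.8] 7.0 top@z [430.7 289.9  18. ] scene@z [432.4 298.1  18. ]
block [431.6 317.   13.4] 3.6 top@z [432.  313.7  18. ] scene@z [435.7 318.8  18. ]
 mean [456.5 298.6  18. ]
tab [602.  -34.4  82.4] 4.2 top@z [602.4 -36.1  85. ] scene@z [604.  -30.8  85. ]
 mean [602.4 -36.1  85. ]
tooth [531.  -78.   90.7] 7.0 top@z [532.6 -81.3  90. ] scene@z [529.3 -75.   90. ]
 mean [532.6 -81.3  90. ]
[[ 0.   0.4  0.9]
 [-0.   0.9 -0.4]
 [-1.  -0.   0. ]]
```

```bash
cat >> h.py <<'E'
from scipy.spatial.transform import Rotation as Rn
def plan(x,y,z,jaw=None):
    s=bot.observe();M=Rn.from_rotvec(s["eef_rot"]).as_matrix()
    d=M.T@(np.array([x,y,z])-s["position"])/500
    c=np.degrees(np.arctan2(M[1,1],M[0,1]))
    t=0 if jaw is None else ((jaw-c+90)%180-90)
    print("clk %.2f pos %s jaw %.2f tilt %.4f w %.1f F %s | row [[%.4f,%.4f,%.4f],%.4f] dist %.0f turn %.1f"%(s["clock"],np.round(s["position"],1),c,M[2,0],s["grip_width"],np.round(s["wrist_force"],1),*d,-t/90,np.linalg.norm(d)*500,t))
E
python3 -c "
from h import *
plan(602,-36,170,90);plan(422,285,200,90)"
```

```text
clk 1.20 pos [242.8 602.9 231.3] jaw 68.07 tilt -1.0000 w 85.3 F [-0.8  0.5  0.2] | row [[0.1227,-0.9170,1.1437],-0.2437] dist 736 turn 21.9
clk 1.20 pos [242.8 602.9 231.3] jaw 68.07 tilt -1.0000 w 85.3 F [-0.8  0.5  0.2] | row [[0.0626,-0.4559,0.5699],-0.2437] dist 366 turn 21.9
```

```bash
python3 -m jog '[[[0.06,-0.456,0.57],-0.24],[[0.06,-0.456,0.57],-0.24],[[0.06,-0.456,0.57],-0.24],[[0.06,-0.456,0.57],-0.24],[[0.06,-0.456,0.57],-0.24],[[0.06,-0.456,0.57],-0.24]]' 0 40; python3 -c "
from h import *
plan(602,-36,170,90)"
```

```text
clock: 1.95
position: [423.2, 282.7, 201.4]
eef_rot: [0.006, 1.57, -0.005]
wrist_force: [0.9, 0.2, -0.5]
grip_width: 42.8
clk 1.95 pos [423.2 282.7 201.4] jaw 89.60 tilt -1.0000 w 42.8 F [ 0.9  0.2 -0.5] | row [[0.0631,-0.6349,0.3620],-0.0044] dist 367 turn 0.4
```

```bash
python3 -m jog '[[[0.06,-0.635,0.362],-0.004],[[0.06,-0.635,0.362],-0.004],[[0.06,-0.635,0.362],-0.004],[[0.06,-0.635,0.362],-0.004],[[0.06,-0.635,0.362],-0.004],[[0.06,-0.635,0.362],-0.004],[[0.06,-0.635,0.362],-0.004]]' ; python3 -c "
from h import *
plan(602,-36,170,90)
crop('top','pics/t1.png',265,130,425,250,5)
crop('scene','pics/s1.png',200,165,360,285,5)
P=bot.observe()['position']
print(proj('top',P),proj('scene',P))"
```

```text
clock: 2.82
position: [602.3, -39.6, 171.1]
eef_rot: [0.003, 1.57, -0.008]
wrist_force: [-1.4, 0.9, 0.0]
grip_width: 42.7
clk 2.83 pos [602.3 -39.6 171.1] jaw 89.59 tilt -1.0000 w 42.7 F [-1.4  0.9  0. ] | row [[0.0021,0.0071,-0.0007],-0.0046] dist 4 turn 0.4
[np.float64(345.0733657757242), np.float64(180.44824471590982)] [np.float64(277.219855518788), np.float64(232.92077422091805)]
```

View pics/t1.png

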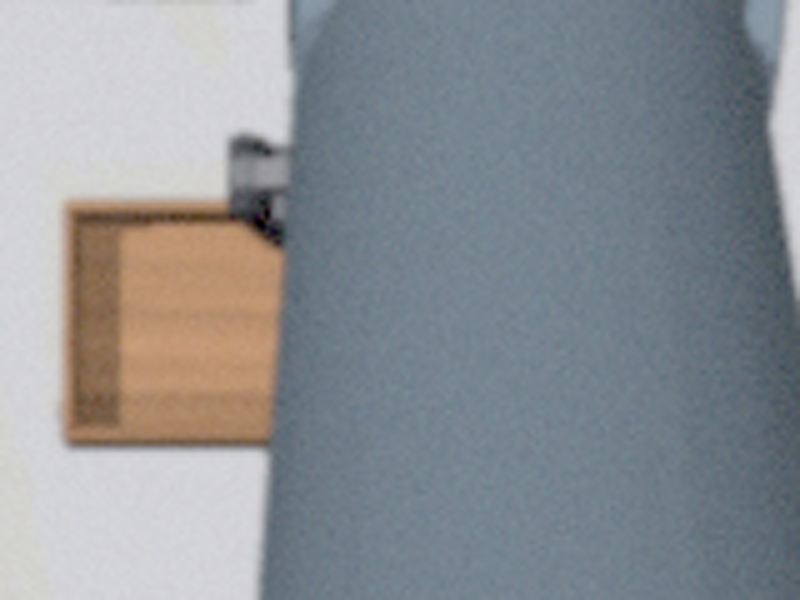

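View pics/s1.png

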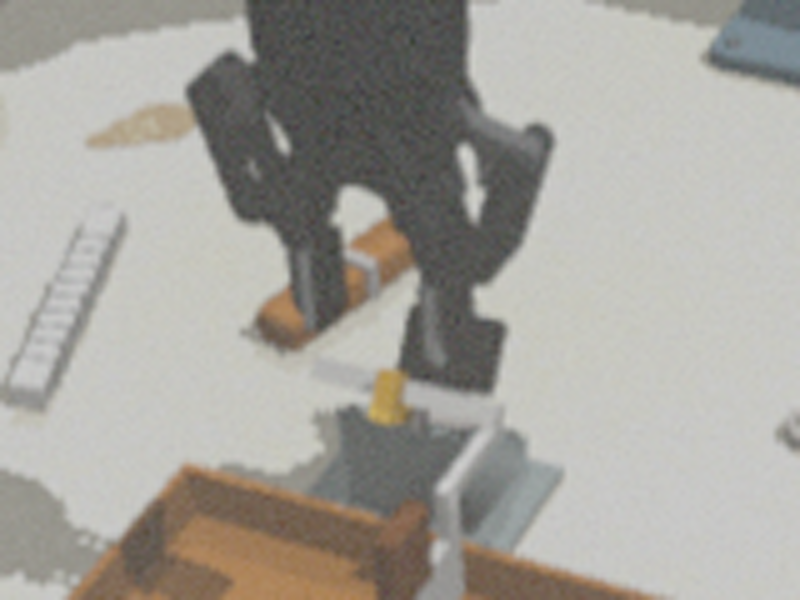

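```bash
python3 -c "
from h import *
plan(603,-34,54,90)"
python3 -m jog '[[[0.1,0.011,0.001],-0.0046],[[0.2,0.011,0.001],-0.0046],[[0.234,0.011,0.001],-0.0046],[[0.234,0.011,0.001],-0.0046]]' 0 40; python3 -c "
from h import *
plan(603,-34,54,90)
crop('scene','pics/s2.png',200,165,360,285,5)"
```

```text
clk 2.92 pos [601.1 -33.6 171.1] jaw 89.97 tilt -1.0000 w 42.5 F [ 0.9  0.3 -0.4] | row [[0.2342,-0.0009,0.0040],-0.0003] dist 117 turn 0.0
clock: 3.42
position: [601.2, -27.0, 54.2]
eef_rot: [-0.007, 1.572, 0.007]
wrist_force: [0.1, 0.6, -0.2]
grip_width: 42.6
clk 3.42 pos [601.2 -27.   54.2] jaw 90.52 tilt -1.0000 w 42.6 F [ 0.1  0.6 -0.2] | row [[0.0003,-0.0140,0.0035],0.0057] dist 7 turn -0.5
```

View pics/s2.png

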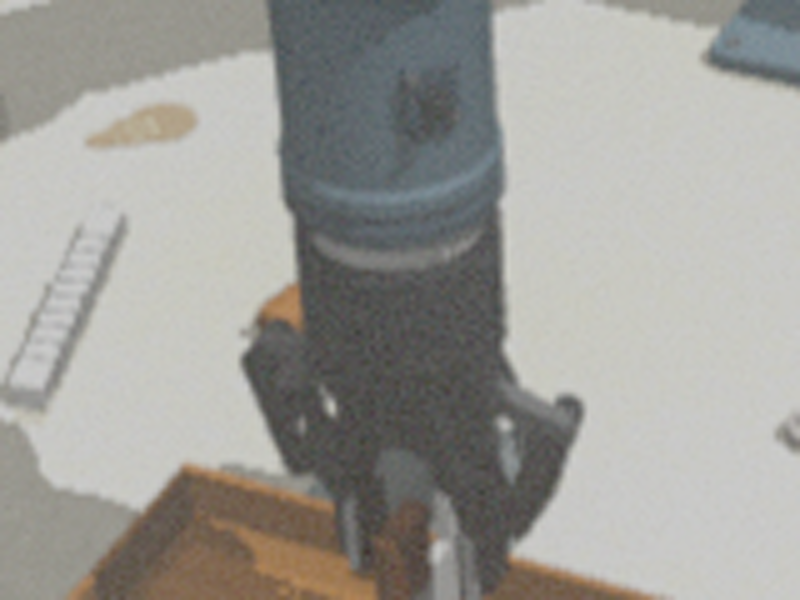

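The tab at (405,550) stands between the two fingers, slightly left of centre. I'll close on it.

```bash
python3 -m jog '[[[0,-0.006,0],0.005],[[0,-0.006,0],0.005],[[0,-0.006,0],0.005],[[0,-0.006,0],0.005]]' 1 40; python3 -c "
from h import *
plan(603,-34,54,90)
"
```

```text
clock: 3.98
position: [603.1, -31.7, 56.2]
eef_rot: [-0.001, 1.568, -0.0]
wrist_force: [-0.9, -1.2, 5.9]
grip_width: 11.3
clk 3.98 pos [603.1 -31.7  56.2] jaw 90.02 tilt -1.0000 w 11.3 F [-0.9 -1.2  5.9] | row [[0.0044,-0.0045,-0.0002],0.0003] dist 3 turn -0.0
```

```bash
python3 -m jog '[[[-0.003,0.03,0],0],[[-0.003,0.06,0],0],[[-0.003,0.08,0],0],[[-0.003,0.08,0],0],[[-0.003,0.08,0],0]]' 1 40; python3 -c "
from h import *
plan(603,17,54,90)
"
```

```text
clock: 4.6
position: [602.4, 9.5, 56.2]
eef_rot: [0.0, 1.569, 0.001]
wrist_force: [3.8, 0.9, -0.0]
grip_width: 11.2
clk 4.60 pos [602.4   9.5  56.2] jaw 90.03 tilt -1.0000 w 11.2 F [ 3.8  0.9 -0. ] | row [[0.0045,0.0149,0.0011],0.0003] dist 8 turn -0.0
```

```bash
python3 -m jog '[[[0,0.008,0],0],[[0,0.012,0],0],[[0,0.012,0],0]]' ; python3 -m jog '[[[0,0.006,0],0],[[0,0.006,0],0]]';  python3 -c "
from h import *
plan(603,17,54,90)
"
```

```text
clock: 4.97
position: [602.3, 14.9, 56.2]
eef_rot: [0.0, 1.569, -0.0]
wrist_force: [3.1, -0.5, 3.4]
grip_width: 11.4
clock: 5.22
position: [602.3, 16.0, 56.2]
eef_rot: [-0.001, 1.57, -0.003]
wrist_force: [5.1, -4.8, 3.2]
grip_width: 11.3
clk 5.22 pos [602.3  16.   56.2] jaw 89.92 tilt -1.0000 w 11.3 F [ 5.1 -4.8  3.2] | row [[0.0044,0.0020,0.0014],-0.0009] dist 3 turn 0.1
```

```bash
python3 -m jog '[[[0,0.006,0],0],[[0,0.006,0],0],[[0,0.006,0],0]]';  python3 -c "
from h import *
plan(603,17,54,90)
"
```

```text
clock: 5.6
position: [602.3, 16.1, 56.2]
eef_rot: [-0.001, 1.57, -0.007]
wrist_force: [4.4, -11.3, 3.6]
grip_width: 11.1
clk 5.60 pos [602.3  16.1  56.2] jaw 89.81 tilt -1.0000 w 11.1 F [  4.4 -11.3   3.6] | row [[0.0044,0.0018,0.0014],-0.0021] dist 2 turn 0.2
```

The divider stops at y = 16.1, so the tray origin is at about (602, -34). That matches the triangulation. Now I'll release and rise.

```bash
python3 -m jog '[[[0,-0.012,0],0],[[0,-0.012,0],0],[[0,-0.012,0],0]]' -0.1 20; python3 -m jog '[[[-0.1,0,0],0],[[-0.22,0,0],0],[[-0.22,0,0],0],[[-0.22,0,0],0]]' -0.4; python3 -c "
from h import *
print(bot.observe()['joints'])
print(tri((368,258),(289.5,234.5)))
plan(466,-80.6,150,58)
crop('scene','pics/s3.png',200,215,360,335,5)
"
```

```text
clock: 5.98
position: [600.6, 15.8, 55.2]
eef_rot: [0.0, 1.573, 0.001]
wrist_force: [0.5, -0.1, 0.0]
grip_width: 47.2
clock: 6.48
position: [601.0, 15.5, 165.4]
eef_rot: [-0.0, 1.572, 0.001]
wrist_force: [0.7, 0.9, -0.3]
grip_width: 59.5
[-0.18180092  0.53101896  0.11097924  1.73308952 -0.07334287  0.88247318
  1.53193922]
(array([469.88388756, -83.4835214 ,  60.50711429]), np.float64(4.575763044186682))
clk 6.47 pos [601.   15.5 165.4] jaw 90.03 tilt -1.0000 w 59.5 F [ 0.7  0.9 -0.3] | row [[0.0309,-0.1922,-0.2701],0.3558] dist 166 turn -32.0
```

View pics/s3.png

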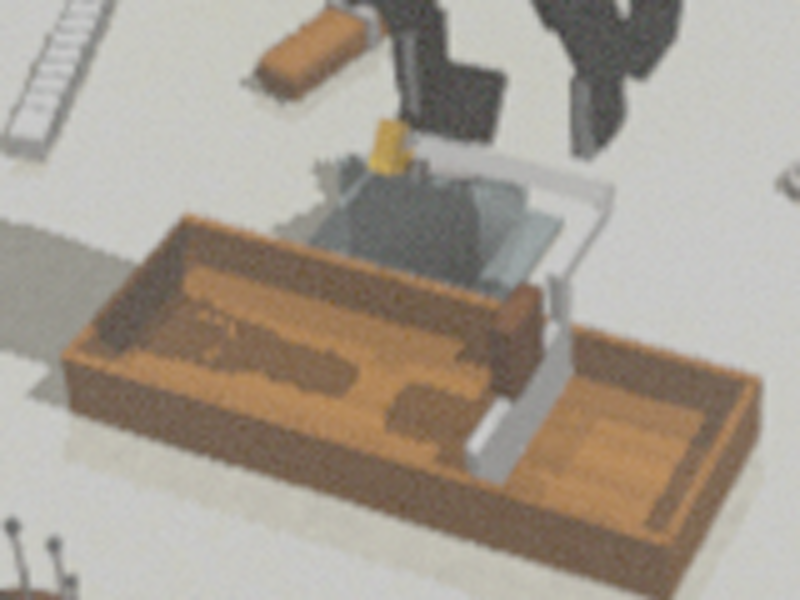

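The divider, tab at (515,340), now stands at its home position. Next I go over the knob with the jaws at about 58 degrees.

```bash
python3 -m jog '[[[0.03,-0.192,-0.27],0.356],[[0.03,-0.192,-0.27],0.356],[[0.03,-0.192,-0.27],0.356],[[0.03,-0.192,-0.27],0.356],[[0.03,-0.192,-0.27],0.356]]' -0.4 20; python3 -c "
from h import *
print(bot.observe()['joints'])
plan(466,-80.6,54,58)
crop('scene','pics/s4.png',220,165,380,285,5)
"
```

```text
clock: 7.15
position: [466.8, -80.3, 150.2]
eef_rot: [0.437, 1.527, -0.437]
wrist_force: [1.3, 0.2, 0.1]
grip_width: 59.8
[-0.14032934  0.36569703  0.2605062   2.07339649 -0.14042446  0.71964127
  1.2232328 ]
clk 7.15 pos [466.8 -80.3 150.2] jaw 58.07 tilt -1.0000 w 59.8 F [1.3 0.2 0.1] | row [[0.1923,-0.0013,-0.0009],0.0008] dist 96 turn -0.1
```

View pics/s4.png

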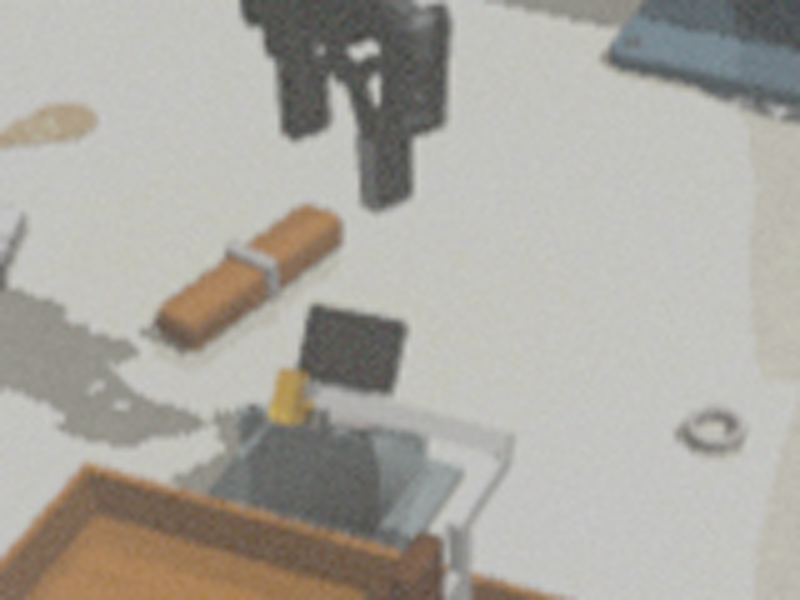

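```bash
python3 -m jog '[[[0.08,0,0],0],[[0.16,0,0],0],[[0.188,0,0],0],[[0.188,0,0],0]]' -0.4 20; python3 -c "
from h import *
plan(466,-80.6,54,90)
crop('scene','pics/s5.png',220,165,380,285,5)
"
```

```text
clock: 7.7
position: [466.8, -80.6, 56.4]
eef_rot: [0.437, 1.528, -0.438]
wrist_force: [0.3, -0.2, 0.6]
grip_width: 59.2
clk 7.70 pos [466.8 -80.6  56.4] jaw 58.01 tilt -1.0000 w 59.2 F [ 0.3 -0.2  0.6] | row [[0.0047,-0.0008,-0.0013],-0.3554] dist 2 turn 32.0
```

View pics/s5.png

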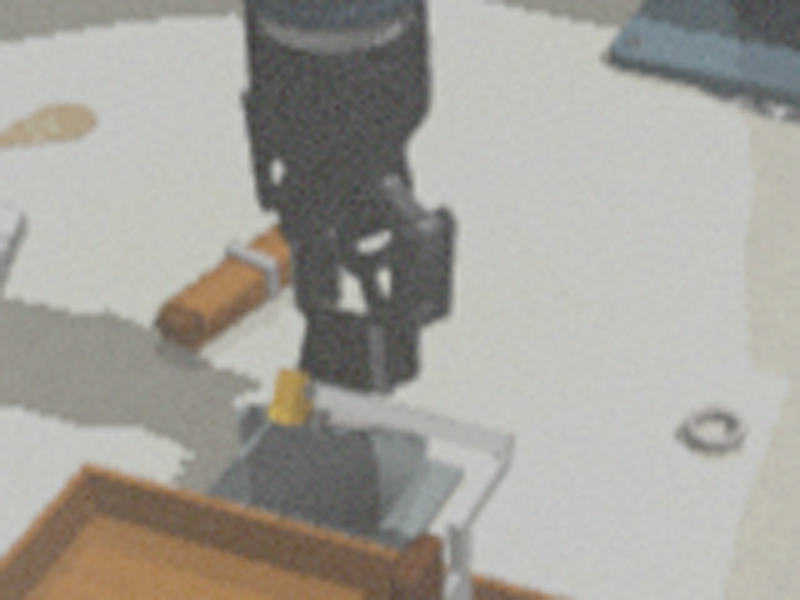

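```bash
python3 -m jog '[[[0,0,0],0],[[0,0,0],0],[[0,0,0],0]]' 0.2 20; python3 -m jog '[[[0,0,0],-0.1],[[0,0,0],-0.2],[[0,0,0],-0.3],[[0,0,0],-0.356],[[0,0,0],-0.356]]' ; python3 -c "
from h import *
plan(466,-80.6,54,90)
crop('scene','pics/s6.png',220,165,380,285,5)
"
```

```text
clock: 8.12
position: [466.9, -81.7, 57.4]
eef_rot: [0.439, 1.525, -0.439]
wrist_force: [-2.4, -1.7, 2.7]
grip_width: 34.2
clock: 8.75
position: [467.1, -80.9, 57.1]
eef_rot: [0.001, 1.57, -0.0]
wrist_force: [-0.0, -1.3, 0.4]
grip_width: 34.1
clk 8.75 pos [467.1 -80.9  57.1] jaw 89.94 tilt -1.0000 w 34.1 F [-0.  -1.3  0.4] | row [[0.0061,0.0006,-0.0023],-0.0007] dist 3 turn 0.1
```

View pics/s6.png

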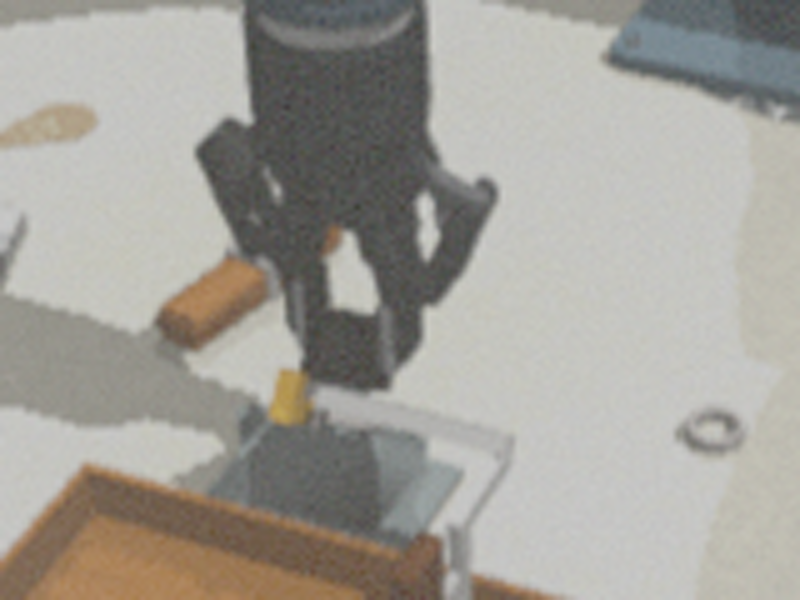

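Now I squeeze fully; the flat pads should align the bar with the notch.

```bash
python3 -m jog '[[[0,0,0],0],[[0,0,0],0],[[0,0,0],0],[[0,0,0],0]]' 1 25; python3 -c "
from h import *
plan(466,-80.6,54,90)
crop('scene','pics/s7.png',220,165,380,285,5)
"
```

```text
clock: 9.3
position: [467.4, -80.9, 57.1]
eef_rot: [0.0, 1.57, -0.0]
wrist_force: [0.3, -0.3, 5.0]
grip_width: 13.7
clk 9.30 pos [467.4 -80.9  57.1] jaw 89.99 tilt -1.0000 w 13.7 F [ 0.3 -0.3  5. ] | row [[0.0062,0.0006,-0.0027],-0.0001] dist 3 turn 0.0
```

View pics/s7.png

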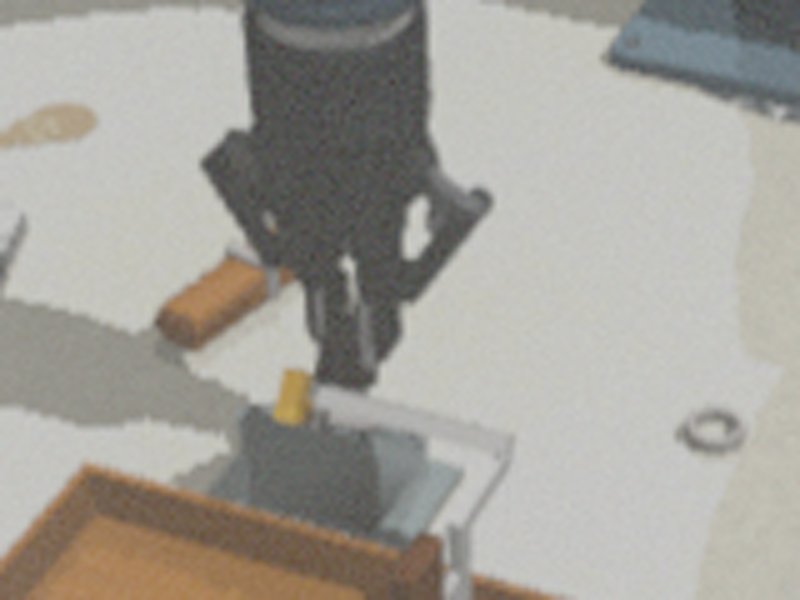

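The width is 13.7, so the bar is aligned, and the brass tail (295,397) has shifted about 1 px. I'll release, rise and look.

```bash
python3 -m jog '[[[0,0,0],0],[[0,0,0],0],[[0,0,0],0]]' 0.1; python3 -m jog '[[[-0.1,0,0],0],[[-0.2,0,0],0],[[-0.26,0,0],0],[[-0.26,0,0],0]]';python3 -c "
from h import *
plan(450,-308,180,163)
crop('scene','pics/s8.png',220,205,340,295,6)
"
```

```text
clock: 9.72
position: [466.2, -80.8, 56.6]
eef_rot: [0.0, 1.572, 0.0]
wrist_force: [-0.1, 0.2, -0.3]
grip_width: 38.5
clock: 10.22
position: [468.2, -81.1, 188.9]
eef_rot: [0.0, 1.566, -0.0]
wrist_force: [-0.5, 0.8, 0.7]
grip_width: 38.7
clk 10.22 pos [468.2 -81.1 188.9] jaw 89.99 tilt -1.0000 w 38.7 F [-0.5  0.8  0.7] | row [[0.0177,-0.4537,-0.0363],-0.8113] dist 228 turn 73.0
```

View pics/s8.png

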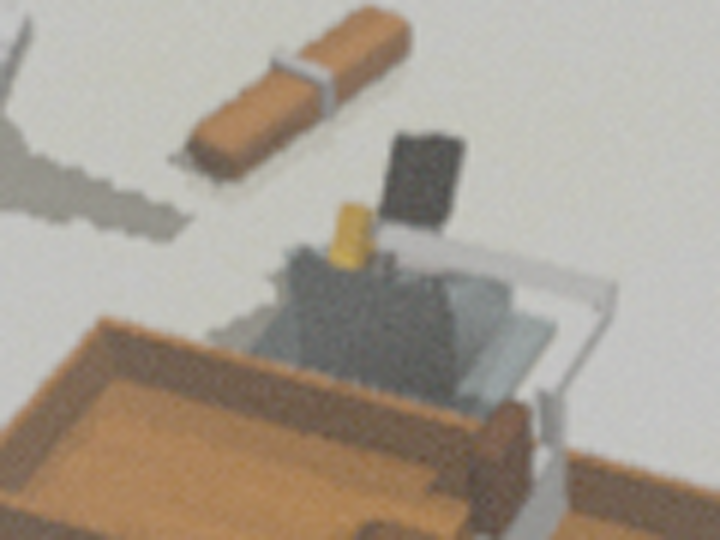

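Bar and follower look right. Now the stick: move over it with the jaws at 108 degrees.

```bash
python3 -m jog '[[[0.1,-0.446,-0.036],-0.2],[[0.1,-0.446,-0.036],-0.2],[[0.1,-0.446,-0.036],-0.2],[[0.1,-0.446,-0.036],-0.2],[[0.1,-0.446,-0.036],-0.2],[[0.1,-0.446,-0.036],-0.2]]' -0.4 ;python3 -c "
from h import *
print(bot.observe()['joints'])
plan(451,-304,6,108)
crop('scene','pics/s9.png',150,150,310,270,5)
crop('top','pics/t9.png',270,150,510,330,3)
P=bot.observe()['position'];print(proj('scene',P))
"
```

```text
clock: 11.02
position: [448.0, -302.8, 135.5]
eef_rot: [-0.245, 1.558, 0.248]
wrist_force: [-0.5, 0.8, -0.2]
grip_width: 60.2
[ 0.44286944  0.48232766  0.08798605  1.90783166 -0.06029304  0.75669639
  2.44986004]
clk 11.03 pos [ 448.  -302.8  135.5] jaw 108.00 tilt -1.0000 w 60.2 F [-0.5  0.8 -0.2] | row [[0.2590,-0.0048,0.0053],0.0000] dist 130 turn -0.0
[np.float64(206.18420301218976), np.float64(180.0906886622616)]
```

View pics/s9.png

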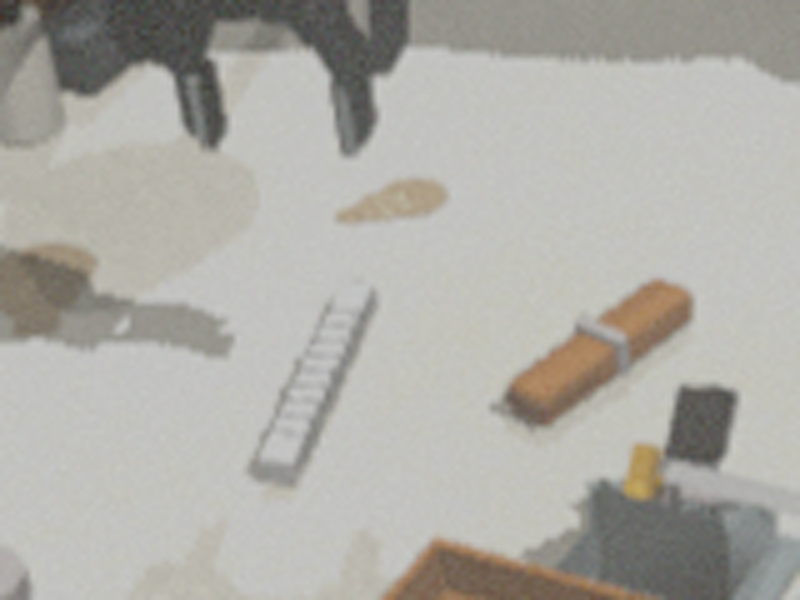

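View pics/t9.png

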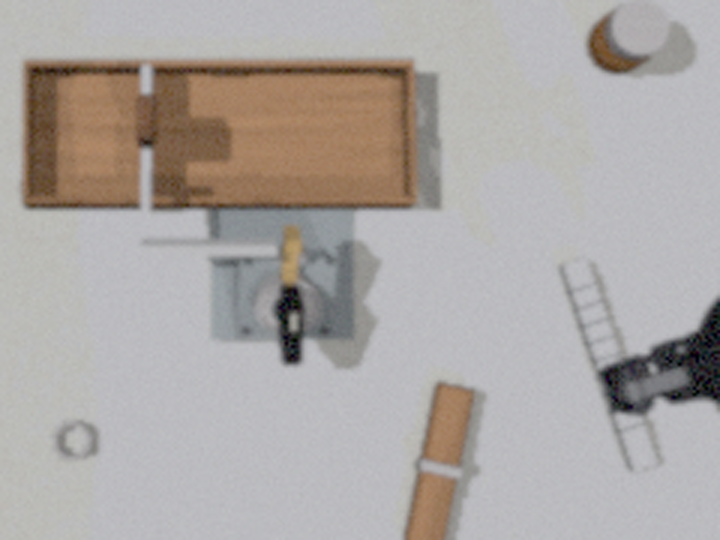

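Top view: the knob bar at (291,325) points straight at the brass follower (290,255), which now touches the cam, so the lock is engaged. Next I descend on the stick.

```bash
python3 -m jog '[[[0.1,-0.005,0.005],0],[[0.2,-0.005,0.005],0],[[0.25,-0.005,0.005],0],[[0.255,-0.005,0.005],0],[[0.255,-0.005,0.005],0]]' ;python3 -c "
from h import *
plan(451,-304,6,108)
crop('scene','pics/s10.png',150,180,270,270,6)
"
```

```text
clock: 11.75
position: [452.7, -305.3, 10.2]
eef_rot: [-0.248, 1.556, 0.247]
wrist_force: [0.2, -0.5, -0.1]
grip_width: 59.7
clk 11.75 pos [ 452.7 -305.3   10.2] jaw 108.05 tilt -1.0000 w 59.7 F [ 0.2 -0.5 -0.1] | row [[0.0084,0.0034,-0.0024],0.0006] dist 5 turn -0.1
```

View pics/s10.png

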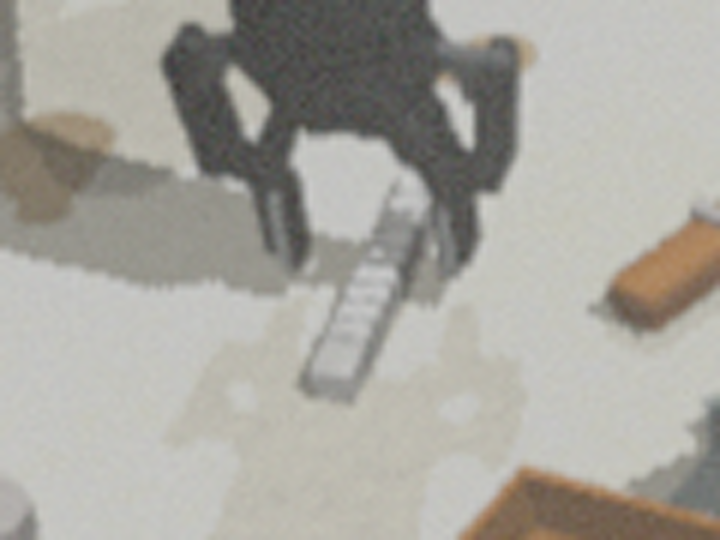

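The stick lies between the tips (290,262) and (455,272), close to mid-length. Closing.

```bash
python3 -m jog '[[[0.009,0.003,-0.003],0],[[0.009,0.003,-0.003],0],[[0.009,0.003,-0.003],0],[[0.009,0.003,-0.003],0],[[0.009,0.003,-0.003],0]]' 1 40 ;python3 -c "
from h import *
plan(602,-75,150,0)
"
```

```text
clock: 12.42
position: [450.1, -304.8, 5.3]
eef_rot: [-0.247, 1.556, 0.246]
wrist_force: [-1.2, 0.8, 6.6]
grip_width: 16.9
clk 12.43 pos [ 450.1 -304.8    5.3] jaw 107.99 tilt -1.0000 w 16.9 F [-1.2  0.8  6.6] | row [[-0.2893,0.3432,0.4310],-0.8001] dist 311 turn 72.0
```

```bash
python3 -m jog '[[[-0.1,0,0],0],[[-0.2,0,0],0.05],[[-0.28,0.1,0.1],0.2],[[-0.28,0.2,0.2],0.4],[[-0.28,0.343,0.431],0.6],[[-0.28,0.343,0.431],0.7],[[-0.28,0.343,0.431],0.8],[[-0.28,0.343,0.431],0.9],[[-0.28,0.343,0.431],0.9],[[-0.28,0.343,0.431],0.9]]';python3 -c "
from h import *
plan(602,-75,120,0.7)
print(bot.observe()['joints'])
"
```

```text
clock: 13.68
position: [601.7, -74.7, 144.5]
eef_rot: [0.855, 1.397, -0.856]
wrist_force: [-0.8, 0.8, -0.7]
grip_width: 16.8
clk 13.68 pos [601.7 -74.7 144.5] jaw 27.03 tilt -1.0000 w 16.8 F [-0.8  0.8 -0.7] | row [[0.0490,0.0003,0.0008],0.2926] dist 24 turn -26.3
[-0.25969241  0.59937329  0.43128804  1.74742867 -0.31462799  0.86420391
  0.78361327]
```

```bash
python3 -m jog '[[[0,0,0],0.1],[[0,0,0],0.2],[[0,0,0],0.293],[[0.049,0,0],0.293],[[0.049,0,0],0.293]]';python3 -c "
from h import *
plan(602,-75,16,0.7)
crop('scene','pics/s11.png',200,175,360,295,5)
crop('top','pics/t11.png',265,135,425,255,5)
"
```

```text
clock: 14.3
position: [600.3, -74.7, 118.8]
eef_rot: [1.198, 1.219, -1.202]
wrist_force: [-0.3, 0.5, -0.7]
grip_width: 16.6
clk 14.30 pos [600.3 -74.7 118.8] jaw 0.77 tilt -1.0000 w 16.6 F [-0.3  0.5 -0.7] | row [[0.2056,0.0040,0.0008],0.0008] dist 103 turn -0.1
```

View pics/s11.png

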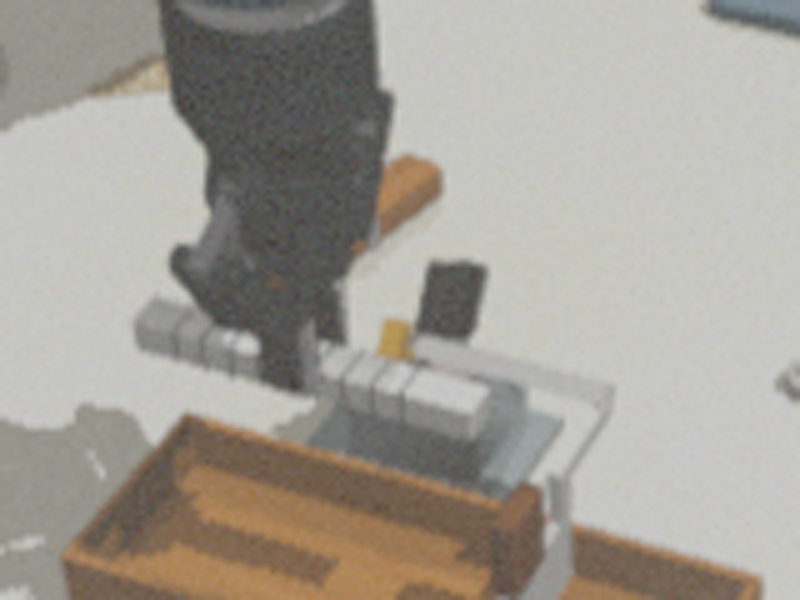

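View pics/t11.png

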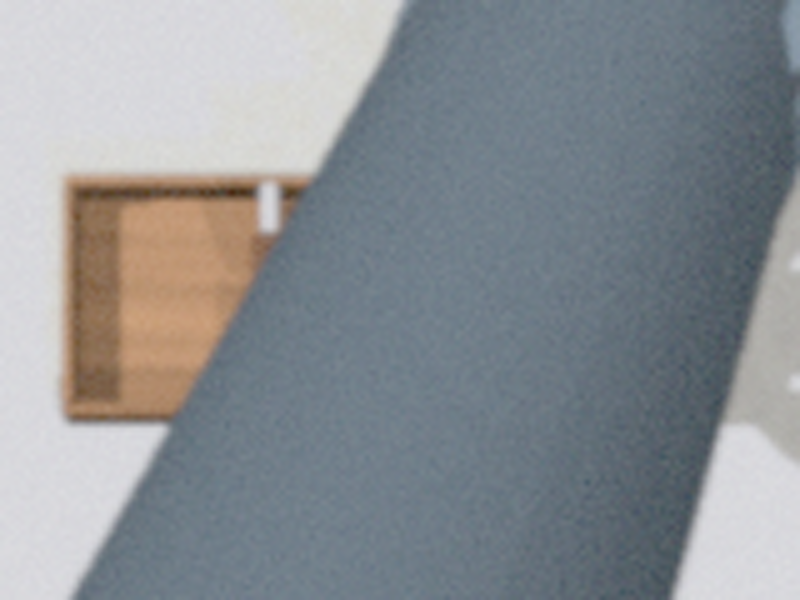

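```bash
python3 -c "
from h import *
for p in [(475,438),(138,350),(490,395),(150,300)]:
  q=(p[0]/5+200,p[1]/5+175);print(p,atz('scene',q,114 if p[1] in(438,350) else 130))
"
```

```text
(475, 438) [605.24429756   2.8338954  114.        ]
(138, 350) [ 610.6544822  -144.56921734  114.        ]
(490, 395) [596.99764863   5.82313695 130.        ]
(150, 300) [ 597.79063875 -144.79873975  130.        ]
```

The stick is centred at about y = -74 in the bay, so I lower it.

```bash
python3 -m jog '[[[0.08,0.003,0],0],[[0.16,0.003,0],0],[[0.2,0.003,0],0],[[0.204,0.003,0],0],[[0.204,0.003,0],0]]';python3 -c "
from h import *
plan(602,-75,14,0.7)"
```

```text
clock: 15.02
position: [604.5, -75.4, 19.7]
eef_rot: [1.202, 1.212, -1.2]
wrist_force: [0.3, 0.1, -1.1]
grip_width: 16.9
clk 15.03 pos [604.5 -75.4  19.7] jaw 0.62 tilt -1.0000 w 16.9 F [ 0.3  0.1 -1.1] | row [[0.0114,-0.0051,-0.0008],-0.0009] dist 6 turn 0.1
```

```bash
python3 -m jog '[[[0.006,-0.004,0],0],[[0.006,-0.004,0],0],[[0.010,-0.004,0],0],[[0.010,-0.004,0],0],[[0.010,-0.004,0],0]]';python3 -c "
from h import *
plan(602,-75,14,0.7)"; python3 -m jog '[[[0,0,0],0],[[0,0,0],0],[[0,0,0],0]]' 0.3;python3 -m jog '[[[-0.05,0,0],0],[[-0.15,0,0],0],[[-0.28,0,0],0],[[-0.28,0,0],0],[[-0.28,0,0],0]]';python3 -c "
from h import *
print(bot.observe()['joints'])
plan(458,301,150,0)"
```

```text
clock: 15.65
position: [601.5, -75.0, 13.3]
eef_rot: [1.201, 1.214, -1.201]
wrist_force: [0.1, 0.8, -0.2]
grip_width: 16.8
clk 15.65 pos [601.5 -75.   13.3] jaw 0.63 tilt -1.0000 w 16.8 F [ 0.1  0.8 -0.2] | row [[-0.0013,0.0009,0.0001],-0.0008] dist 1 turn 0.1
clock: 16.02
position: [601.4, -75.0, 13.3]
eef_rot: [1.201, 1.214, -1.201]
wrist_force: [0.4, -1.2, 0.8]
grip_width: 30.1
clock: 16.65
position: [601.2, -74.7, 153.3]
eef_rot: [1.201, 1.215, -1.201]
wrist_force: [-0.1, 0.5, -0.7]
grip_width: 29.9
[-0.34657384  0.61225697  0.55901319  1.74902863 -0.4015336   0.89618001
  0.39680577]
clk 16.65 pos [601.2 -74.7 153.3] jaw 0.63 tilt -1.0000 w 29.9 F [-0.1  0.5 -0.7] | row [[0.0069,-0.2782,-0.7545],0.0070] dist 402 turn -0.6
```

```bash
python3 -m jog '[[[0,-0.278,-0.754],-0.91],[[0,-0.278,-0.754],-0.91],[[0,-0.278,-0.754],-0.91],[[0,-0.278,-0.754],-0.91],[[0,-0.278,-0.754],-0.91],[[0,-0.278,-0.754],-0.91],[[0,-0.278,-0.754],-0.91],[[0,-0.278,-0.754],-0.91],[[0,-0.278,-0.754],-0.91]]' -0.5;python3 -c "
from h import *
print(bot.observe()['joints'])
plan(457.5,301.5,10,82.8)
crop('scene','pics/s12.png',400,200,520,290,6)
crop('top','pics/t12.png',140,150,420,290,2.8)"
```

```text
clock: 17.77
position: [457.2, 300.0, 151.8]
eef_rot: [0.102, 1.571, -0.104]
wrist_force: [-0.4, -0.1, 0.1]
grip_width: 64.3
[-0.80153239  0.47033456  0.17875154  1.88631778 -0.1131733   0.79767392
  0.87739876]
clk 17.77 pos [457.2 300.  151.8] jaw 82.49 tilt -1.0000 w 64.3 F [-0.4 -0.1  0.1] | row [[0.2835,0.0036,0.0009],-0.0034] dist 142 turn 0.3
```

View pics/s12.png

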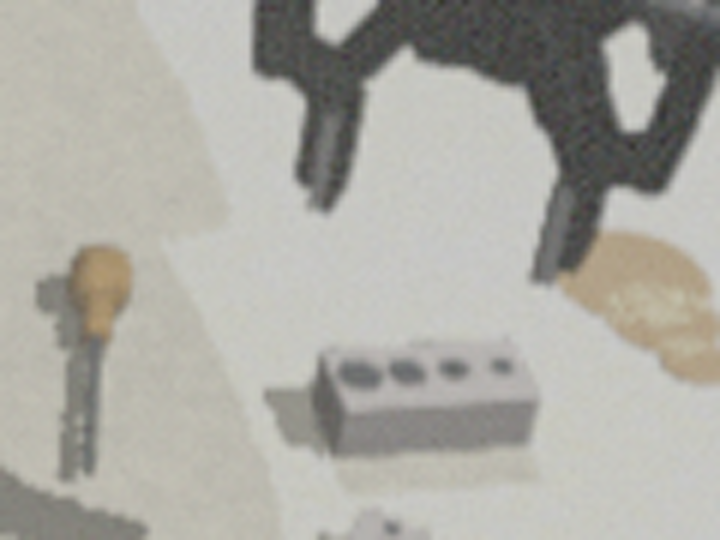

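View pics/t12.png

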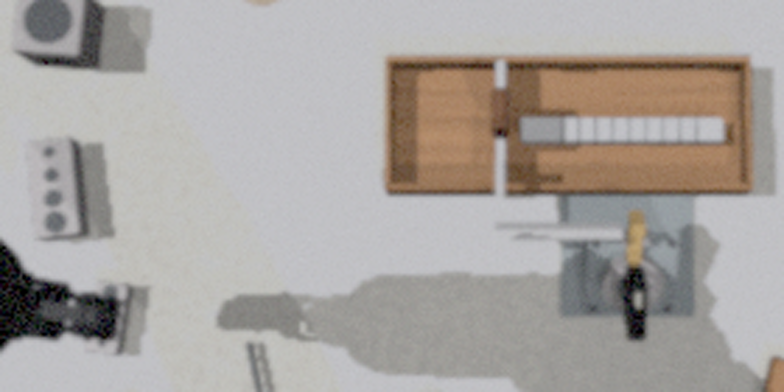

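The stick (520-725,130) lies flat in the long bay, inside the walls. I descend on the block.

```bash
python3 -m jog '[[[0.1,0.003,0.001],0],[[0.2,0.003,0.001],0],[[0.26,0.003,0.001],0],[[0.276,0.003,0.001],0],[[0.276,0.003,0.001],0],[[0.276,0.003,0.001],0]]' -0.5;python3 -c "
from h import *
plan(457.5,301.5,8,82.8)
crop('scene','pics/s13.png',400,220,520,310,6)"
```

```text
clock: 18.62
position: [460.0, 302.4, 16.6]
eef_rot: [0.104, 1.566, -0.102]
wrist_force: [0.1, 0.4, -0.9]
grip_width: 63.9
clk 18.62 pos [460.  302.4  16.6] jaw 82.48 tilt -1.0000 w 63.9 F [ 0.1  0.4 -0.9] | row [[0.0173,-0.0025,-0.0048],-0.0035] dist 9 turn 0.3
```

View pics/s13.png

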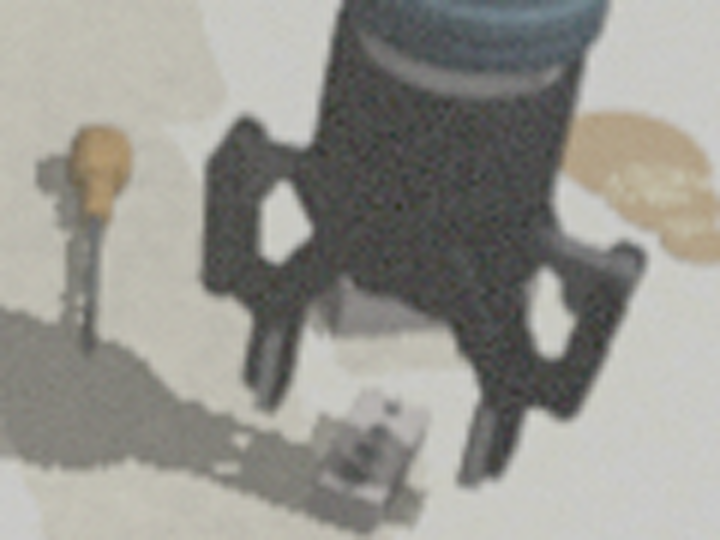

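The block (375,440) is centred between the tips (267,408) and (475,485). I lower to z = 7 and close.

```bash
python3 -m jog '[[[0.019,-0.002,-0.005],-0.003],[[0.019,-0.002,-0.005],-0.003],[[0.019,-0.002,-0.005],-0.003]]' -0.5;python3 -m jog '[[[0,0,0],0],[[0,0,0],0],[[0,0,0],0],[[0,0,0],0]]' 1 50;python3 -c "
from h import *
plan(602,63,130,90.7)"
```

```text
clock: 19.05
position: [456.3, 301.2, 5.8]
eef_rot: [0.099, 1.569, -0.099]
wrist_force: [-0.4, 0.1, -0.7]
grip_width: 64.0
clock: 19.55
position: [456.7, 301.5, 6.2]
eef_rot: [0.099, 1.568, -0.098]
wrist_force: [-0.6, -0.1, 4.4]
grip_width: 23.0
clk 19.55 pos [456.7 301.5   6.2] jaw 82.79 tilt -1.0000 w 23.0 F [-0.6 -0.1  4.4] | row [[-0.2477,-0.4367,0.3483],-0.0879] dist 306 turn 7.9
```

```bash
python3 -m jog '[[[-0.1,0,0],0],[[-0.2,0,0],0.05],[[-0.25,-0.435,0.348],0.912],[[-0.25,-0.435,0.348],0.912],[[-0.25,-0.435,0.348],0.912],[[-0.25,-0.435,0.348],0.912],[[-0.25,-0.435,0.348],0.912],[[-0.25,-0.435,0.348],0.912],[[-0.25,-0.435,0.348],0.912],[[-0.25,-0.435,0.348],0.912]]';python3 -m jog '[[[0,0,0],0.04],[[0,0,0],0.04],[[0,0,0],0.04]]'; python3 -c "
from h import *
print(bot.observe()['joints'])
plan(602,64,16,0.7)
crop('scene','pics/s14.png',230,175,390,295,5)"
```

```text
clock: 20.8
position: [601.2, 63.7, 130.2]
eef_rot: [1.199, 1.215, -1.201]
wrist_force: [0.5, 0.5, -0.8]
grip_width: 22.7
clock: 21.18
position: [601.6, 63.6, 130.7]
eef_rot: [1.244, 1.186, -1.245]
wrist_force: [-0.5, 0.6, -0.7]
grip_width: 22.2
[-0.58516336  0.6491585   0.57393904  1.76492753 -0.44751056  0.86106434
  0.14560114]
clk 21.18 pos [601.6  63.6 130.7] jaw -2.75 tilt -1.0000 w 22.2 F [-0.5  0.6 -0.7] | row [[0.2294,0.0008,-0.0007],-0.0384] dist 115 turn 3.5
```

View pics/s14.png

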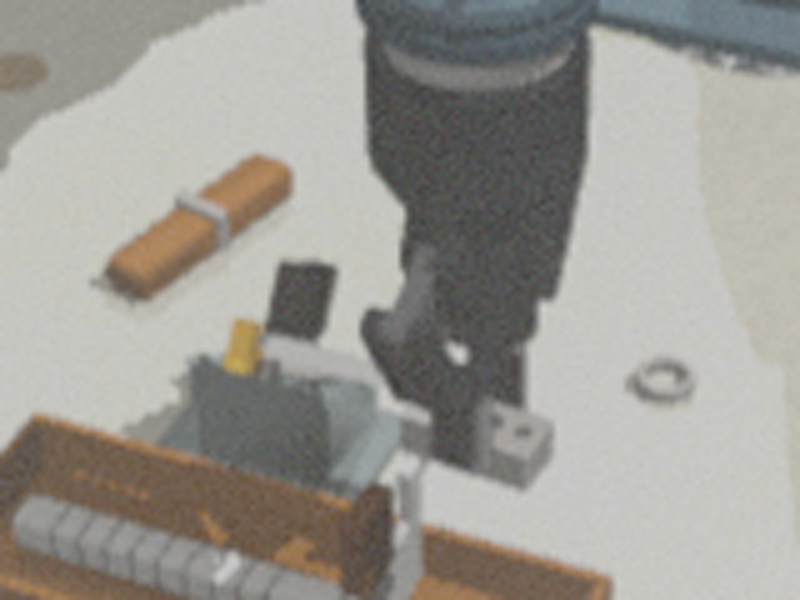

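```bash
python3 -c "
from h import *
print(atz('scene',(335,272.4),124.5))
print(atz('scene',(405/5+230,448/5+175),124.5), atz('scene',(470/5+230,470/5+175),130.7))"
python3 -m jog '[[[0.08,0,0],-0.038],[[0.16,0,0],-0.038],[[0.19,0,0],-0.038],[[0.19,0,0],-0.038],[[0.19,0,0],-0.038]]'; python3 -c "
from h import *
plan(602,62,15,0.7)
crop('scene','pics/s15.png',230,205,390,325,5)"
```

```text
[611.48123217  88.18151723 124.5       ]
[609.26205397  38.65804327 124.5       ] [617.3541159   68.81677668 130.7       ]
clock: 21.85
position: [603.0, 63.5, 37.3]
eef_rot: [1.204, 1.212, -1.2]
wrist_force: [1.4, 0.5, -0.8]
grip_width: 22.7
clk 21.85 pos [603.   63.5  37.3] jaw 0.54 tilt -1.0000 w 22.7 F [ 1.4  0.5 -0.8] | row [[0.0446,-0.0022,0.0030],-0.0018] dist 22 turn 0.2
```

View pics/s15.png

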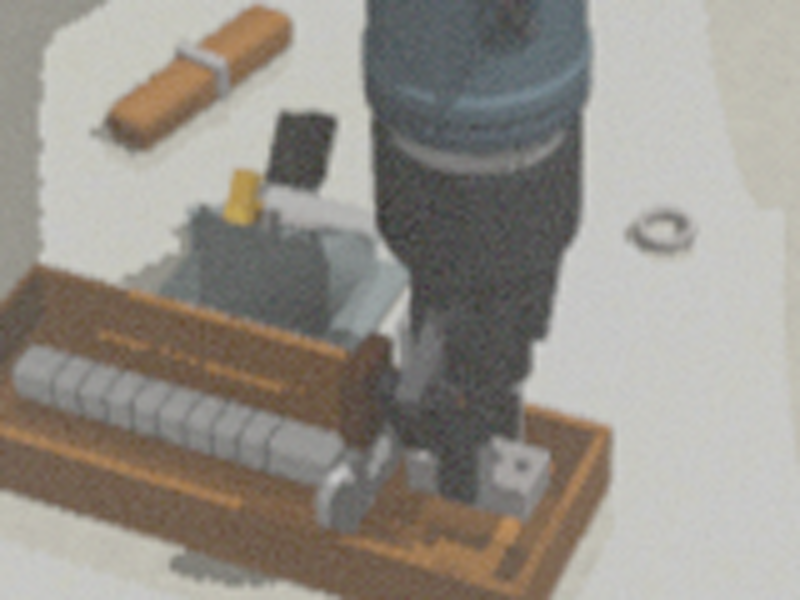

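The block is inside the short bay area with room on all sides. I'll lower and release it.

```bash
python3 -m jog '[[[0.03,0,0.002],0],[[0.042,0,0.002],0],[[0.046,0,0.002],0],[[0.046,0,0.002],0],[[0.046,0,0.002],0]]'; python3 -c "
from h import *
plan(602,62,15,0.7)"
```

```text
clock: 22.52
position: [601.2, 62.7, 14.2]
eef_rot: [1.203, 1.215, -1.203]
wrist_force: [-7.4, -0.1, 18.7]
grip_width: 22.7
clk 22.52 pos [601.2  62.7  14.2] jaw 0.52 tilt -1.0000 w 22.7 F [-7.4 -0.1 18.7] | row [[-0.0017,0.0015,0.0013],-0.0020] dist 1 turn 0.2
```

```bash
python3 -m jog '[[[-0.002,0,0],0],[[-0.002,0,0],0],[[-0.002,0,0],0]]' 0.15;python3 -m jog '[[[-0.05,0,0],0],[[-0.15,0,0],0],[[-0.28,0,0],0],[[-0.4,0,0],0],[[-0.4,0,0],0]]';python3 -m jog '[[[0,0,-0.4],0],[[0,0,-0.5],0],[[0,0,-0.5],0],[[0,0,-0.5],0],[[0,0,-0.5],0],[[0,0,-0.5],0]]'; python3 -c "
from h import *
plan(602,62,15,0.7)
crop('scene','pics/s16.png',190,205,390,355,4)
crop('top','pics/t16.png',265,155,425,275,5)
import cv2
for n in('scene','top'):cv2.imwrite(f'pics/{n}9.png',bot.capture(n)[:,:,::-1])
"
```

```text
clock: 22.9
position: [601.7, 62.6, 13.5]
eef_rot: [1.202, 1.214, -1.203]
wrist_force: [0.4, 0.2, 0.5]
grip_width: 36.2
clock: 23.52
position: [605.1, 62.4, 218.9]
eef_rot: [1.208, 1.208, -1.195]
wrist_force: [0.5, 1.1, -1.0]
grip_width: 36.1
clock: 24.28
position: [599.0, 311.7, 212.6]
eef_rot: [1.2, 1.213, -1.204]
wrist_force: [0.3, -0.4, 0.6]
grip_width: 36.3
clk 24.27 pos [599.  311.7 212.6] jaw 0.53 tilt -1.0000 w 36.3 F [ 0.3 -0.4  0.6] | row [[0.3962,0.0018,0.4986],-0.0019] dist 318 turn 0.2
```

View pics/s16.png

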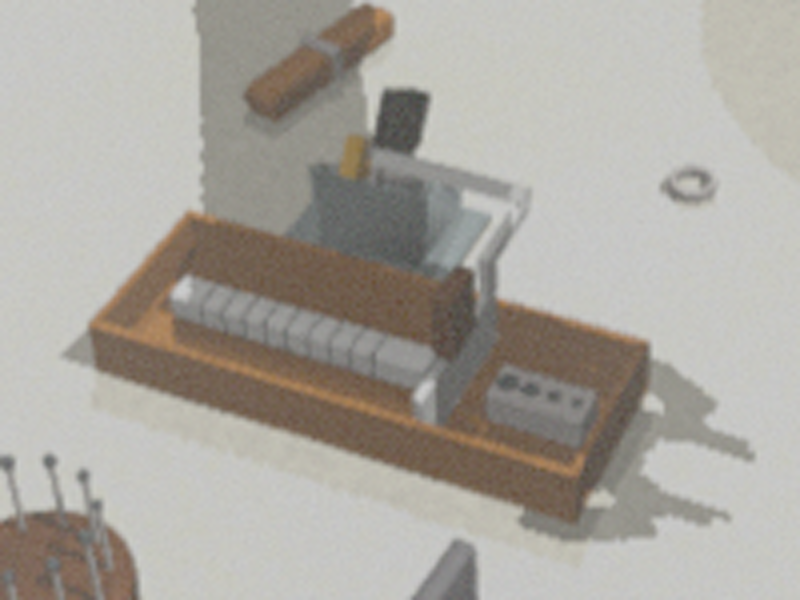

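View pics/t16.png

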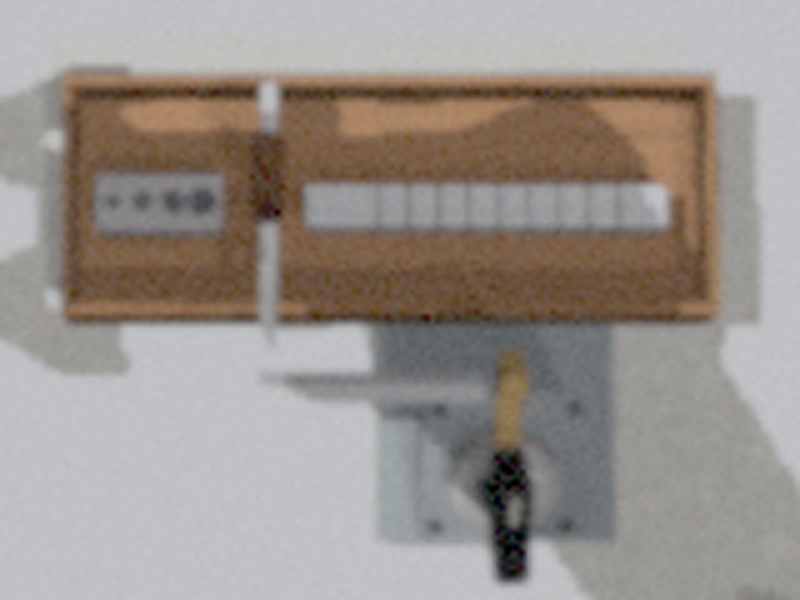

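View pics/top9.png

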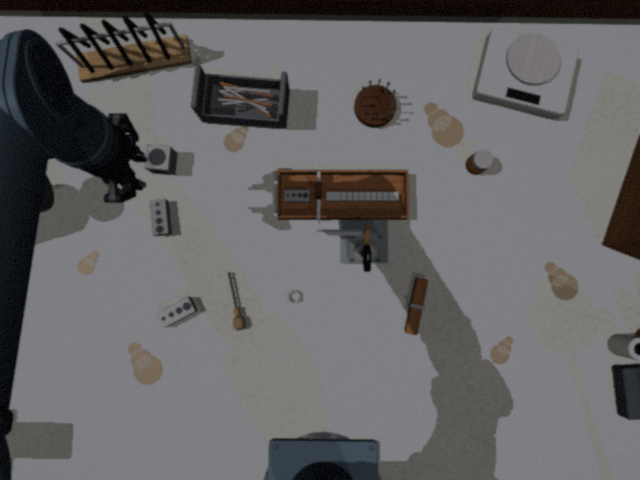

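Both views show the divider home and the knob bar in line with the follower. The brass tail has moved about 2 px, which is roughly 4.7 mm along the slope. The stick (485,205) and the block (158,203) lie flat in their bays. The bystanders have not moved and the gripper is well clear.

```bash
python3 -c "
from plant import bot
print(bot.sign_off(), bot.observe()['clock'])"
```

```text
the job is handed in; nothing more can be done
the job is handed in; nothing more can be done
```

I finished setting up the tray and handed the job in at about 24.5 s, well inside the 72 s limit. No verdict was reported.

**What I did:**
- **Divider:** I slid it by its tab until it stopped firmly (about 11 N resistance).
- **Knob:** I turned it counter-clockwise and then squeezed it square with the jaws.
- **Stick and block:** I laid the ring-gauge stick in the long bay and the smallest bezel block in the short bay, then let go and moved clear.

**Last checks (both cameras):**
- **Lock:** The divider is home and the knob bar points straight at the follower. The follower's tail had moved about 2 px, roughly 4.7 mm of travel. That is close to the 4 mm limit and is only a picture estimate. I did not test the lock by pushing the divider.
- **Stick and block:** Both lie flat and clear of the walls.
- **Bystanders:** None had visibly moved, judged by eye in the top picture.

**Where measurements disagreed:** The two cameras differed by 4–12 mm, more than the stated 2 mm calibration. Heights from the two views also came out low, by about 4 mm for the tray and block and about 11 mm for the stick. I weighted the cameras using the divider stop position and used the heights from the text. One small turn correction overshot by 3.5° with the block held high, and I corrected it before lowering.

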